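Roll the disc electrode into its drying dock

ROBOT

A 6-joint arm with a two-finger parallel gripper is mounted at the origin on the work surface. World frame = base frame: x ahead of the robot, y to its left, z up, the work surface at z = 0. Lengths are in m, angles in rad, forces in N, time in s.
With the tool pointing down it reaches from about 0.225 to 0.875 m from the base axis. Payload 3.4 kg.
Tool frame: the origin (TCP) lies midway between the tips of the shut fingers; the grasp point (between the pads) lies behind it (manip.grip_point_offset is the z of the grasp point in the tool frame, in m); z points along the fingers, x is the direction in which the jaws open and shut, and the axes are right-handed (so a half turn about z gives the same grasp; the last joint's range is limited). The gripper opens to 85 mm and grips with 20 to 120 N. Pads are 22 mm wide; open, the fingers measure 114 mm over their backs; the gripper's body (76 mm by 85 mm) begins 54 mm behind the grasp point. The pads swing forward as they close: fully open they stand 13 mm farther back than shut.
Start: joints at [1.216, 0.276, 1.505, -0, 1.361, -0.121], TCP at [0.133, 0.559, 0.231] pointing down, gripper open.
Joint ranges: [-2.89, 2.89], [-0.75, 2.08], [0.22, 2.7], [-1.18, 4.32], [0.11, 2.71], [-2.7, 2.7]. Speed limits (rad/s): [2.57, 2.57, 3.14, 3.14, 3.14, 3.14].

INTERFACE

Orientations are given as a unit quaternion [w, x, y, z].
In Python, from rig import manip, eyes, recognise, regions_of, mark_of gives the robot as it stands.
- The arm moves only by the shell command python3 -m inch 'ROWS' [FORCE]. ROWS is JSON, a list of rows, each a list of 5 numbers: the gripper command: -1 is shut, 1 is fully open, values between are in proportion, then the shift along the tool's x, y, z in mm, then the turn about the tool's z in degrees. A call has 1 to 20 rows; each row shifts and turns the pose as measured when the row begins, along the tool's axes as they then stand; what a row does not reach is not made up. A row lasts 1/12 s, in which the tool goes at most 41.7 mm and 7.16 degrees, less where a joint would pass 70% of its speed; a pose out of reach is approached as far as the arm can. A call with a gripper value outside its range is refused whole. The fingers move at their own pace and stop on an object; FORCE is the grip in N (left out, the last holds). Time passes only in rows, so rows that do not move let the fingers close. It gives the time, the measured TCP pose, the force and the opening at its end, in the units of the state.
- manip.get_state(): the state, without advancing time (a new reading comes with each control period).
- eyes.get_image(name): name is "side" or "top" or "wrist"; returns a dict with "frame" (480x640x3 uint8, red, green, blue), "K" (3x3 intrinsics, pixels), "rvec" (rotation vector, rad) and "tvec" (3), from world to camera coordinates, as OpenCV has them; the wrist camera has in their place "mount" (4x4, takes a point from camera to tool coordinates, whose origin is the TCP and whose axes are the tool frame's). Camera axes: x right, y down, z forward; pixel columns grow to the right and rows downward; lengths in m; the calibration is good to about 2 mm. The wrist camera is an equidistant fisheye: a pixel r from the principal point sees the ray r / f radians off the axis. A picture is of the moment at which its call begins: read the wrist's pose just before it. There is no depth.
- manip.sign_off(): hands the job in, once; it reports no verdict.
Trained networks look in a picture, given as the dict that the camera call returned (one of the last four; its "shot" number tells which), for a name from the list of things; names that differ only in an ending like _2 or _b are one class to them, and where a whole thing is asked for, a point or a joint stands for the part that bears it (a point fixed in the world has none). Each returns a list of dicts, best first, with "confidence" (0 to 1); they miss things now and then, are a little off and sometimes report something else, mostly with a low value. They report only what shows in the picture. A call takes as long as a camera call. They do not tell look-alikes from the thing itself.
- recognise(picture, target): "bbox" ([left, top, width, height] in pixels, round what is visible of it).
- regions_of(picture, target): "mask" (480x640 bool, what is visible of it) and "bbox" ([left, top, width, height] in pixels, round what is visible of it).
- mark_of(picture, target): "point" ([row, column] in pixels: a listed point, or the origin of a listed thing).
The state is a dict: "clock": time; "qpos": joint angles; "qd": joint speeds; "effort": joint torques, N m; "position": TCP position; "ee_rot": TCP orientation; "contact_force": force on the tool from outside, world axes, zero at the start; "moment": the same for the moment, N m; "width": finger opening in m.
Only numpy, scipy, OpenCV 4.12 (cv2) and the standard library are available. Lean on these libraries where they do the work, as an engineer would, in place of code of your own. Each camera call takes 0.05 s, during which the arm holds its last target.

TASK

Both faces of the larger disc electrode have just been coated, so it has to stay standing on its rim. Roll it along the bench on its rim into the empty dock, over the low sill and up to the stop, and leave it standing there, squarely in the middle; do not lift it, drag it without turning or let it fall over. Leave the smaller disc, already parked in its own dock, where it is.

Things in the scene. Friction and masses are not known exactly. Their poses are not given: they have to be found in the camera images.
- disc: Larger disc, on its rim 150-190 mm before the empty dock: 80 mm diameter, 30 thick, dark faces, 0.45 kg. A 12 mm shaft, 90 long, gives a 30 mm stub on each face, 40 mm up. Origin: its centre; y along the shaft; at the start z up, x to the dock within 10 degrees (x, z turn with it). Pushed level from behind on both stubs it rolls; on its rim it may skid. Tips if leant over 20 degrees.
- disc_mark (a point): The white index dot (9 mm, one on each face, 30 mm from the disc's centre): point on that radius at mid-thickness. At the start straight above the centre; it goes round as the disc rolls.
- dock: Fixed empty dock, 120 mm wide. Origin: bench level, where the parked disc's rim rests. x: the way the disc rolls in; y: across. Black sill 3 mm high at x -28 to -18 mm; grey stop block 25 mm high, face at x +39, 16 thick. The parked disc drops between them, centre within 3 mm of x = 0, shaft along y. Crossing the sill takes a level push of 2 to 5 N.
- small_disc: Smaller disc of the same kind, 56 mm in diameter, 22 thick, shaft 10 mm in diameter and 60 long, 0.2 kg, standing parked in a smaller dock. Origin: its centre, 28 mm above the bench; y along its shaft. Not to be moved.
There are look-alikes about, which are no part of the job. What is shaped like the dock but orange is not meant.

How it is judged:
On the way:
1. the larger disc has rolled at least about a third of a turn: its index mark has come down under the shaft, below 22 mm, the disc still on the bench (height (world z) of disc_mark below 0.022 m and height (world z) of disc below 0.05 m), for 0.1 s.
At the end, for the whole second after the job is handed in: The larger disc stands on its rim in its dock, at rest and released: its centre within 12 mm of the seat along the dock and 20 mm across, its shaft within 11 degrees of the dock's cross direction and within 10 degrees of level; the smaller disc is within 15 mm of where it was (x of disc in the frame of dock between -0.012 and 0.012 m and y of disc in the frame of dock between -0.02 and 0.02 m and angle between the y axis of disc and the y axis of dock, either way round below 0.2 rad and angle between disc's own y axis and vertical between 1.4 and 1.74 rad and height (world z) of disc below 0.045 m and linear speed of disc below 0.02 m/s and distance of small_disc from where it was at the start of the episode below 0.015 m); the robot touches nothing.
It fails at once if the larger disc is lifted more than 15 mm off the bench (height (world z) of disc above 0.055 m).
It fails at once if the larger disc leans over by more than 30 degrees (angle between disc's own y axis and vertical below 1.05 rad or angle between disc's own y axis and vertical above 2.09 rad).
It fails at once if the smaller disc is moved by more than 15 mm (distance of small_disc from where it was at the start of the episode above 0.015 m).
It also fails if it takes over 38 s, if anything falls off the work surface, if the arm or the gripper's body presses on something with over 40 N, if the wrist force passes 120 N, or if a joint passes its speed limit or range.

## Working session

There is one attempt and no reset: what is moved stays moved. The work goes in short steps, Python scripts to look and compute and a shell command to move; the robot and the scene stay as the last step left them, time stands still between calls to the robot, and variables do not carry over. Pictures are saved under pics/ and viewed, and the job is handed in when it is done.

```bash
mkdir -p pics; ls; cat > h.py <<'E'
import numpy as np,cv2
from rig import manip, eyes, recognise, regions_of, mark_of
def save(im,name): cv2.imwrite('pics/'+name,cv2.cvtColor(im['frame'],cv2.COLOR_RGB2BGR))
def ray(im,uv):
    R,_=cv2.Rodrigues(np.array(im['rvec'],float)); t=np.array(im['tvec'],float).reshape(3)
    d=np.linalg.inv(np.array(im['K']))@np.array([uv[0],uv[1],1.0])
    return -R.T@t, R.T@d
def atz(im,uv,z):
    c,d=ray(im,uv); return c+d*(z-c[2])/d[2]
def proj(im,P):
    p,_=cv2.projectPoints(np.array(P,float).reshape(-1,3),np.array(im['rvec'],float),np.array(im['tvec'],float),np.array(im['K'],float),None); return p.reshape(-1,2)
E
python3 - <<'E'
from h import *
s=manip.get_state(); print(s, manip.grip_point_offset)
for n in('top','side'):
    im=eyes.get_image(n); save(im,n+'0.png')
    print(n, ray(im,(320,240))[0])
    for t in('disc','dock','small_disc','disc_mark'):
        for r in recognise(im,t)[:4]: print(t,'bbox',np.round(r['bbox']),round(r['confidence'],2))
        for r in mark_of(im,t)[:4]: print(t,'mark',np.round(r['point'],1),round(r['confidence'],2))
E
```

```text
pics
{'clock': 0.0, 'qpos': array([ 1.21604366e+00,  2.76607876e-01,  1.50617440e+00,  7.17701774e-06,
        1.36071441e+00, -1.21013850e-01]), 'qd': array([ 0.00133562,  0.00014428, -0.00056541,  0.00145086,  0.00067603,
       -0.00175799]), 'effort': array([-1.24866729e-04, -4.16769969e+01, -2.45811045e+01, -2.86210206e-04,
        1.07999714e-02, -3.71077351e-05]), 'position': array([0.1329962 , 0.55883889, 0.23041594]), 'ee_rot': array([ 4.92592259e-04,  7.84734551e-01,  6.19831250e-01, -8.14677865e-04]), 'contact_force': array([ 0.22480583,  0.45972402, -0.51718237]), 'moment': array([ 0.03204573, -0.04988584,  0.03003323]), 'width': 0.08529240211496034} -0.0187
top [ 0.35702266 -0.01199509  0.94741204]
disc bbox [138. 275.  58.  52.] 0.95
disc mark [299.7 170. ] 0.55
dock bbox [246. 243.  78.  61.] 0.81
dock bbox [137. 168.  75.  52.] 0.8
dock mark [202.4 175.7] 0.94
dock mark [277.9 284.8] 0.58
small_disc bbox [390. 170.  35.  34.] 0.77
small_disc mark [188.  409.2] 0.95
small_disc mark [301.1 163.8] 0.47
disc_mark bbox [140. 276.  57.  54.] 0.96
disc_mark mark [298.4 163.2] 0.85
side [ 0.34948698 -0.37771022  0.56422057]
disc bbox [199. 164.  53.  53.] 0.96
disc bbox [289. 138.  70.  64.] 0.48
disc mark [188.2 226.9] 0.66
dock bbox [262. 226.  84.  86.] 0.85
dock bbox [294. 141.  68.  58.] 0.83
dock mark [275.4 294. ] 0.75
dock mark [176.2 319.3] 0.67
small_disc bbox [439. 311.  50.  42.] 0.73
small_disc mark [330.3 462.5] 0.92
disc_mark bbox [199. 165.  53.  51.] 0.64
disc_mark mark [177.8 220.5] 0.68
```

View pics/top0.png

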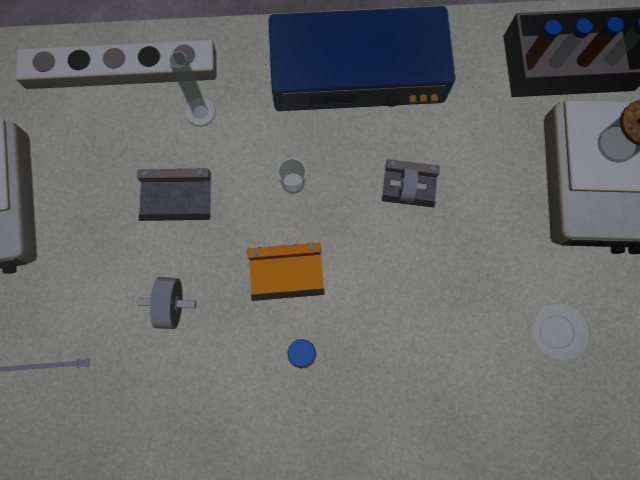

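View pics/side0.png

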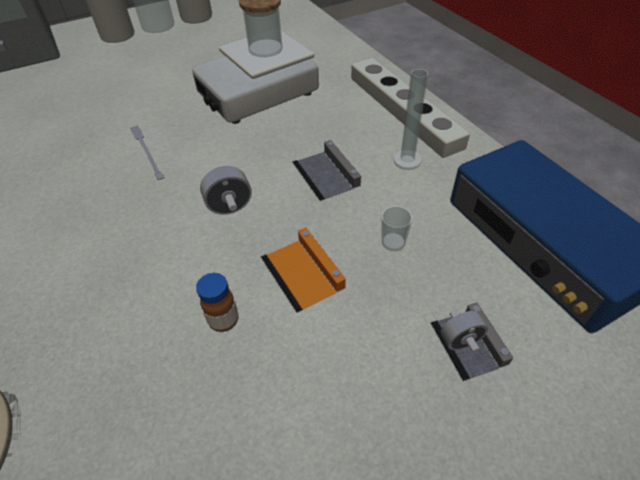

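```bash
python3 - <<'E'
import cv2
a=cv2.imread('pics/top0.png'); b=cv2.imread('pics/side0.png')
c=cv2.resize(a[150:340,110:340],None,fx=3.2,fy=3.2,interpolation=cv2.INTER_CUBIC)
cv2.imwrite('pics/c1.png',c)
c=cv2.resize(b[130:330,180:380],None,fx=3,fy=3,interpolation=cv2.INTER_CUBIC)
cv2.imwrite('pics/c2.png',c)
E
```

```text
(no output)
```

View pics/c1.png

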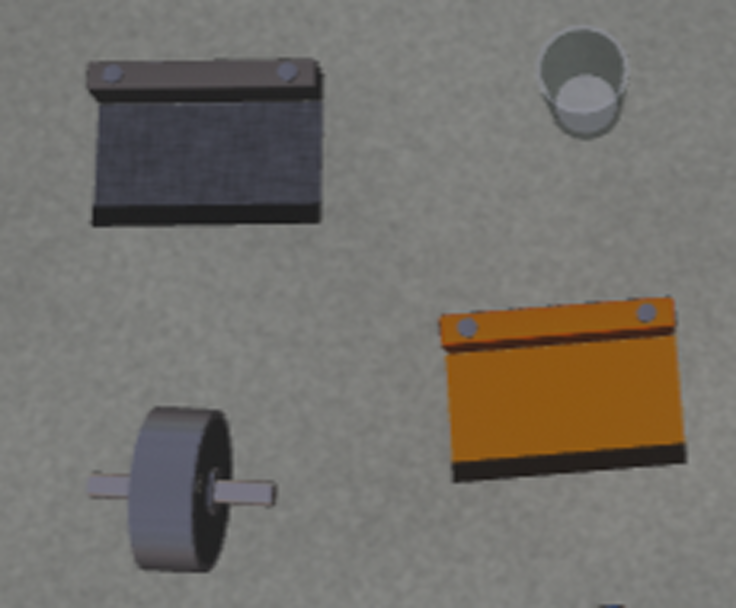

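View pics/c2.png

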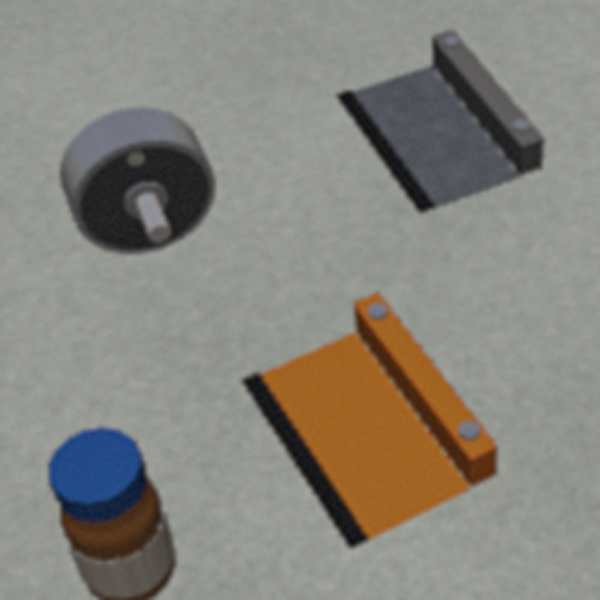

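The two dock-shaped candidates are the grey one at top (175,195) and the orange one at (285,270). Orange is excluded, so the grey one is meant, and the disc at (167,303) stands before it. The crop confirms it: grey and empty, with a black sill and a grey stop.

```bash
python3 - <<'E'
from h import *
im=eyes.get_image('top')
f=lambda c:(110+(c[0]+.5)/3.2-.5,150+(c[1]+.5)/3.2-.5)
for n,c,z in [('sillL',(93,225),0.0),('sillR',(320,221),0.0),('sillinL',(94,207),.003),('sillinR',(320,204),.003),('stopbackTL',(88,64),.025),('stopbackTR',(318,60),.025),('stopfrTL',(92,92),.025),('stopfrTR',(318,89),.025),
 ('stubL',(89,484),.04),('stubR',(275,493),.04),('rimtop N(155,408)',(155,408),.06),('disc axisL',(130,485),.04),('disc fR',(208,491),.04),
 ('rimtopL',(130,490),.08),('rimtopR',(195,490),.08)]:
    print(n,np.round(atz(im,f(c),z)*1000,1))
im=eyes.get_image('side')
g=lambda c:(180+(c[0]+.5)/3-.5,130+(c[1]+.5)/3-.5)
for n,c,z in [('sill far',(338,97),0),('sill near',(423,212),0),('stopTfar',(434,34),.025),('stopT near back',(541,138),.025),('stop base near front',(519,170),0),('stub tip',(157,236),.04),('mark',(136,159),.07),('bottom disc',(140,252),0)]:
    print(n,np.round(atz(im,g(c),z)*1000,1))
E
```

```text
sillL [619.8 266.9   0. ]
sillR [615.3 147.5   0. ]
sillinL [628.7 265.6   3. ]
sillinR [623.7 146.8   3. ]
stopbackTL [700.  262.7  25. ]
stopbackTR [695.5 142.6  25. ]
stopfrTL [684.5 260.5  25. ]
stopfrTR [679.6 142.9  25. ]
stubL [477.5 256.4  40. ]
stubR [467.9 165.4  40. ]
rimtop N(155,408) [509.9 218.8  60. ]
disc axisL [475.8 236.3  40. ]
disc fR [470.7 198.2  40. ]
rimtopL [468.3 225.4  80. ]
rimtopR [466.5 195.   80. ]
sill far [622.5 267.4   0. ]
sill near [618.9 147.9   0. ]
stopTfar [691.  264.3  25. ]
stopT near back [696.9 144.9  25. ]
stop base near front [686.2 151.    0. ]
stub tip [467.4 165.8  40. ]
mark [472.3 195.2  70. ]
bottom disc [463.1 199.9   0. ]
```

```bash
python3 -m inch '[[0.04,-15,20,0,0],[0.04,-19,26,0,0],[0.04,-19,26,0,0],[0.04,-19,26,0,0],[0.04,-19,26,0,0],[0.04,-19,26,0,0],[0.04,-19,26,0,0],[0.04,-19,26,0,0],[0.04,-19,26,0,0],[0.04,-19,26,0,0],[0.04,-19,26,0,0],[0.04,-19,26,0,0],[0.04,0,0,0,-3.7],[0.04,0,0,0,-3.7],[0.04,0,0,0,0]]' 40
cat > st.py <<'E'
from h import *
import sys
# target: disc centre & heading ; report tool pose
s=manip.get_state(); from scipy.spatial.transform import Rotation as R
q=s['ee_rot']; M=R.from_quat([q[1],q[2],q[3],q[0]]).as_matrix()
p=s['position']*1000
print('t',round(s['clock'],2),'p',np.round(p,1),'heading',round(np.degrees(np.arctan2(M[1,1],M[0,1])),2),'w',round(s['width']*1000,1),'F',np.round(s['contact_force'],1))
if len(sys.argv)>2:
    d=np.array([float(a) for a in sys.argv[1:4]])-p
    print('delta tool',np.round(M.T@d,1))
E
python3 st.py 428 215.6 120
```

```text
clock: 2.25
position: [0.3917, 0.259, 0.2309]
ee_rot: [0.0, 0.74, 0.672, 0.004]
contact_force: [0.9, 0.1, 0.5]
width: 0.0439
t 2.25 p [391.7 259.  230.9] heading -5.55 w 43.9 F [0.9 0.1 0.5]
delta tool [-40.2  39.8 110.9]
```

```bash
python3 -m inch '[[0.04,-20,20,20,-0.4],[0.04,-20,20,25,0],[0.04,0,0,25,0],[0.04,0,0,25,0],[0.04,0,0,15,0],[0.04,0,0,0,0]]'; python3 st.py 428 215.6 23
python3 - <<'E'
from h import *
im=eyes.get_image('top'); save(im,'top1.png'); cv2.imwrite('pics/t1c.png',cv2.resize(cv2.cvtColor(im['frame'],4)[150:370,80:340],None,fx=3,fy=2.7))
im=eyes.get_image('wrist'); save(im,'w1.png')
E
```

```text
clock: 2.75
position: [0.4328, 0.217, 0.1202]
ee_rot: [0.002, 0.741, 0.672, 0.009]
contact_force: [0.2, -0.8, -0.6]
width: 0.0443
t 2.75 p [432.8 217.  120.2] heading -5.57 w 44.3 F [ 0.2 -0.8 -0.6]
delta tool [-2.9 -6.  97.1]
```

View pics/w1.png

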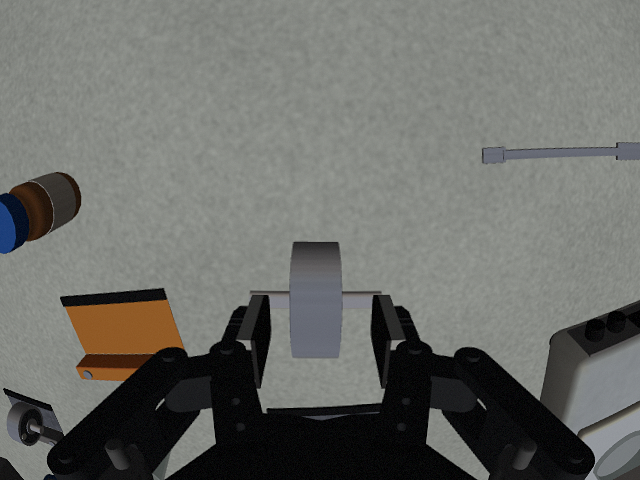

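View pics/t1c.png

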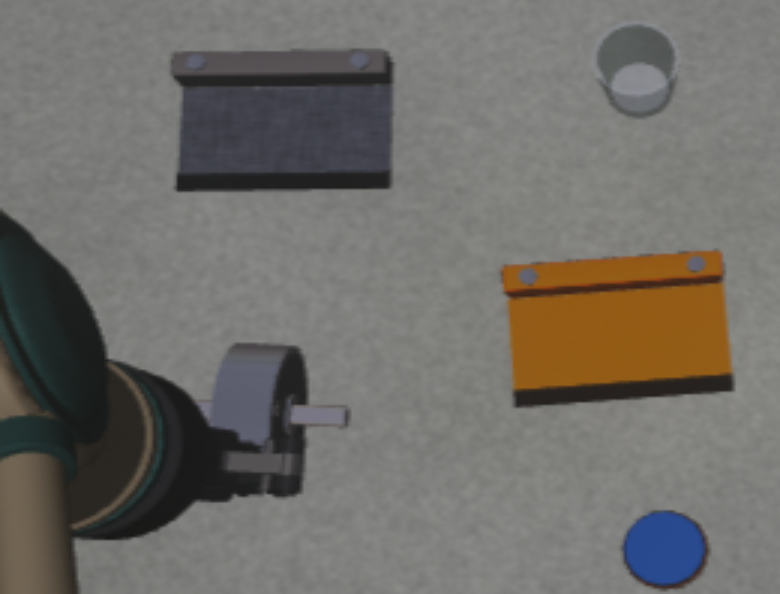

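```bash
python3 -m inch '[[0.04,-3,-6,0,0.4],[0.04,0,0,25,0],[0.04,0,0,25,0],[0.04,0,0,25,0],[0.04,0,0,15,0],[0.04,0,0,5,0],[0.04,0,0,0,0]]'; python3 st.py 428 215.6 23
python3 - <<'E'
from h import *
im=eyes.get_image('side'); cv2.imwrite('pics/s2.png',cv2.resize(cv2.cvtColor(im['frame'],4)[130:330,160:360],None,fx=3,fy=3))
im=eyes.get_image('wrist'); save(im,'w2.png')
E
```

```text
clock: 3.43
position: [0.4369, 0.2214, 0.0362]
ee_rot: [0.007, 0.743, 0.669, 0.022]
contact_force: [0.3, 0.4, -0.4]
width: 0.0445
t 3.43 p [436.9 221.4  36.2] heading -5.98 w 44.5 F [ 0.3  0.4 -0.4]
delta tool [-7.  -8.8 12.7]
```

View pics/w2.png

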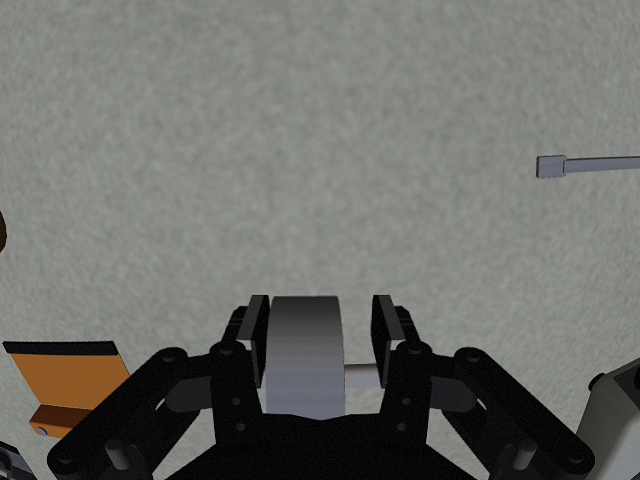

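View pics/s2.png

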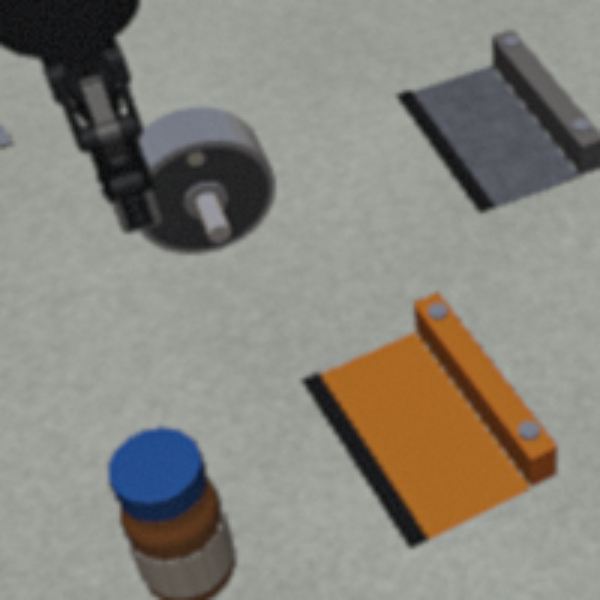

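```bash
cat >> st.py <<'E'
print('tool z (world) deg tilt along tool-x,y fwd:',np.round(np.degrees([M[0,2],M[1,2]]),2), 'M',np.round(M,3).tolist())
h=np.radians(-2.2); X=np.array([np.cos(h),np.sin(h)]);Y=np.array([-np.sin(h),np.cos(h)]); d=p[:2]-[645,205]
print('TCP in dock',np.round([d@X,d@Y],1))
E
python3 st.py 428 215.6 23
```

```text
t 3.53 p [437.8 221.6  37.3] heading -5.98 w 44.7 F [-0.7 -0.   1.2]
delta tool [-7.4 -9.7 13.7]
tool z (world) deg tilt along tool-x,y fwd: [2.57 1.15] M [[0.103, 0.994, 0.045], [0.994, -0.104, 0.02], [0.025, 0.043, -0.999]]
TCP in dock [-207.7    8.7]
```

```bash
python3 -m inch '[[0.04,-4,-2,0,0],[0.04,-4,-2,0,0],[0.04,0,0,4,0],[0.04,0,0,4,0],[0.04,0,0,4,0],[0.04,0,0,0,0]]'; python3 st.py 440 214.3 24
```

```text
clock: 4.03
position: [0.4364, 0.2146, 0.0291]
ee_rot: [0.01, 0.743, 0.669, 0.028]
contact_force: [-0.0, -0.2, 0.2]
width: 0.0443
t 4.03 p [436.4 214.6  29.1] heading -6.0 w 44.3 F [-0.  -0.2  0.2]
delta tool [-0.1  3.3  5.3]
tool z (world) deg tilt along tool-x,y fwd: [3.15 1.33] M [[0.103, 0.993, 0.055], [0.994, -0.104, 0.023], [0.029, 0.052, -0.998]]
TCP in dock [-208.8    1.6]
```

```bash
python3 -m inch '[[0.04,0,0,3,0],[0.04,0,0,3,0],[0.04,0,3,1,0],[0.04,0,3,0.5,0],[0.04,0,3,0.2,0],[0.04,0,3,0.2,0],[0.04,0,3,0.2,0],[0.04,0,2,0,0],[0.04,0,0,0,0]]'; python3 st.py 452 213 24
python3 - <<'E'
from h import *
im=eyes.get_image('side'); cv2.imwrite('pics/s3.png',cv2.resize(cv2.cvtColor(im['frame'],4)[130:280,160:360],None,fx=4,fy=4))
im=eyes.get_image('wrist'); save(im,'w3.png')
E
```

```text
clock: 4.78
position: [0.4564, 0.213, 0.0203]
ee_rot: [0.01, 0.743, 0.669, 0.028]
contact_force: [0.3, 0.7, -0.8]
width: 0.0445
t 4.78 p [456.4 213.   20.3] heading -6.01 w 44.5 F [ 0.3  0.7 -0.8]
delta tool [-0.4 -4.2 -3.9]
tool z (world) deg tilt along tool-x,y fwd: [3.14 1.32] M [[0.103, 0.993, 0.055], [0.994, -0.105, 0.023], [0.029, 0.052, -0.998]]
TCP in dock [-188.7    0.8]
```

View pics/w3.png

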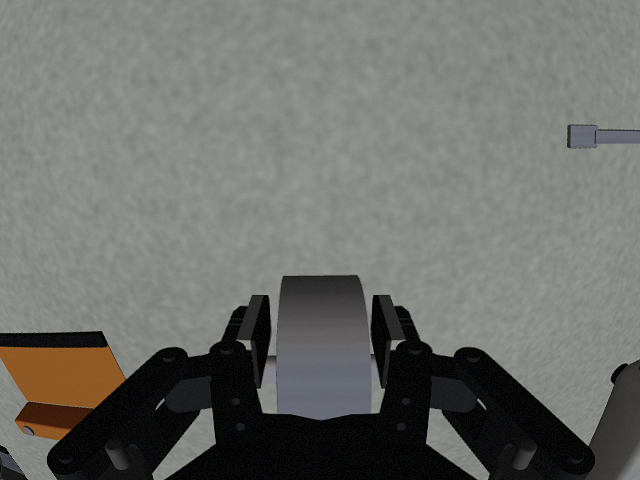

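View pics/s3.png

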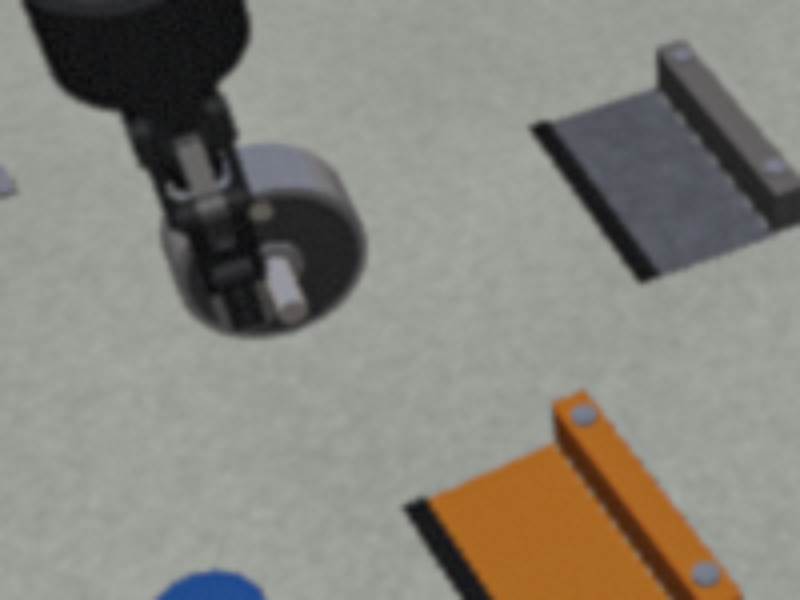

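```bash
python3 -m inch '[[0.04,0,1,0,0],[0.04,0,2,0.1,0],[0.04,0,3,0.1,-0.2],[0.04,0,3,0.1,-0.2],[0.04,0,3,0.1,-0.3],[0.04,0,3,0.1,-0.3],[0.04,0,3,0.1,-0.3],[0.04,0,3,0.1,-0.3],[0.04,0,3,0.1,-0.3],[0.04,0,2,0.1,-0.3],[0.04,0,2,0,0],[0.04,0,1,0,0]]'; python3 st.py
python3 - <<'E'
from h import *
im=eyes.get_image('top'); cv2.imwrite('pics/t4.png',cv2.resize(cv2.cvtColor(im['frame'],4)[150:350,110:310],None,fx=3,fy=3))
im=eyes.get_image('side'); cv2.imwrite('pics/s4.png',cv2.resize(cv2.cvtColor(im['frame'],4)[130:280,160:360],None,fx=4,fy=4))
E
```

```text
clock: 5.88
position: [0.4873, 0.2101, 0.021]
ee_rot: [0.01, 0.728, 0.685, 0.027]
contact_force: [0.3, 0.3, 0.2]
width: 0.0441
t 5.88 p [487.3 210.1  21. ] heading -3.55 w 44.1 F [0.3 0.3 0.2]
tool z (world) deg tilt along tool-x,y fwd: [3.08 1.31] M [[0.061, 0.997, 0.054], [0.998, -0.062, 0.023], [0.026, 0.052, -0.998]]
TCP in dock [-157.8   -0.9]
```

View pics/t4.png

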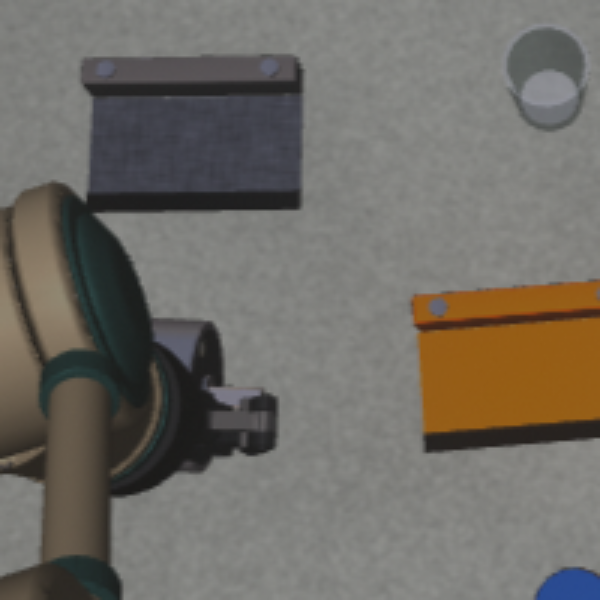

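View pics/s4.png

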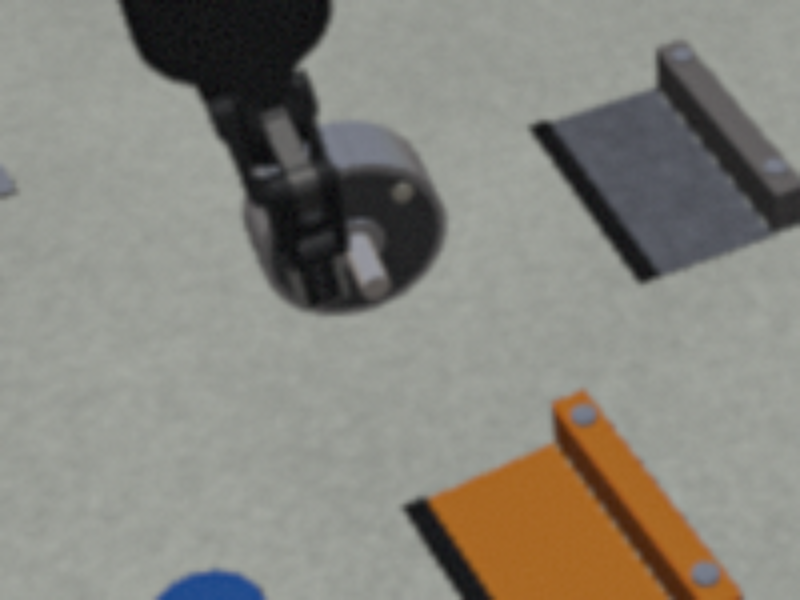

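The disc is rolling: the mark has moved forward to about (400,190) in the side crop, and it stays upright against both fingers. I'll keep going.

```bash
python3 -m inch '[[0.04,0,2,0.1,0],[0.04,0,3,0.1,-0.2],[0.04,0,3,0.1,-0.2],[0.04,0,3,0.1,-0.3],[0.04,0,3,0.1,-0.3],[0.04,0,3,0.1,-0.3],[0.04,0,3,0.1,-0.2],[0.04,0,3,0.1,-0.2],[0.04,0,3,0.1,0],[0.04,0,3,0.1,0],[0.04,0,3,0.1,0],[0.04,0,3,0.1,0],[0.04,0,3,0.1,0],[0.04,0,3,0.1,0],[0.04,0,2,0,0],[0.04,0,1,0,0]]'; python3 st.py
python3 - <<'E'
from h import *
im=eyes.get_image('wrist'); save(im,'w5.png')
im=eyes.get_image('side'); cv2.imwrite('pics/s5.png',cv2.resize(cv2.cvtColor(im['frame'],4)[130:280,180:380],None,fx=4,fy=4))
E
```

```text
clock: 7.32
position: [0.5353, 0.2082, 0.0217]
ee_rot: [0.01, 0.717, 0.697, 0.027]
contact_force: [0.1, -0.8, 0.0]
width: 0.0444
t 7.32 p [535.3 208.2  21.7] heading -1.65 w 44.4 F [ 0.1 -0.8  0. ]
tool z (world) deg tilt along tool-x,y fwd: [3.03 1.3 ] M [[0.028, 0.998, 0.053], [0.999, -0.029, 0.023], [0.024, 0.052, -0.998]]
TCP in dock [-109.8   -1. ]
```

View pics/w5.png

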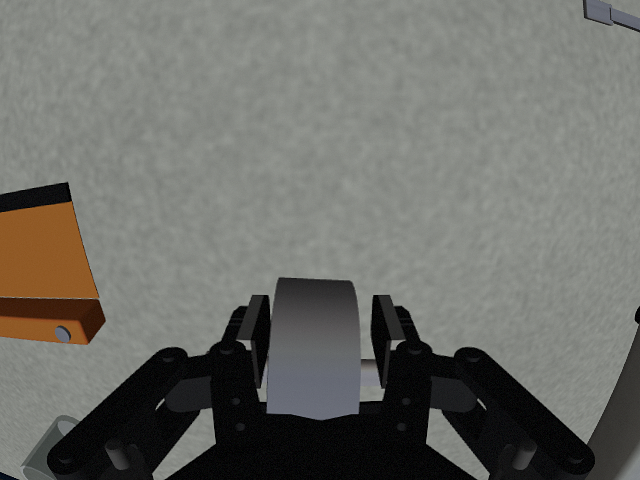

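View pics/s5.png

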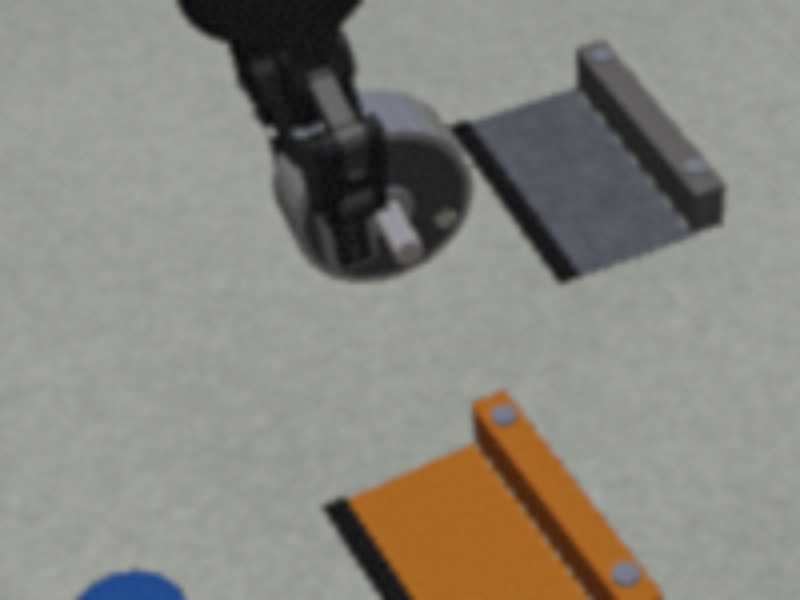

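The disc sits about 3 mm toward the right finger. I'll back off, shift the tool right, steer slightly left and roll on up to the sill.

```bash
python3 -m inch '[[0.04,0,-3,0,0],[0.04,-2.5,0,0,0],[0.04,0,2,0,-0.3],[0.04,0,2,0,-0.3],[0.04,0,3,0.1,-0.3],[0.04,0,3,0.1,0],[0.04,0,3,0.1,0],[0.04,0,3,0.1,0],[0.04,0,3,0.1,0],[0.04,0,3,0.1,0],[0.04,0,3,0.1,0],[0.04,0,3,0.1,0],[0.04,0,3,0.1,0],[0.04,0,3,0.1,0],[0.04,0,3,0.1,0],[0.04,0,3,0.1,0],[0.04,0,2,0.1,0],[0.04,0,1,0,0]]'; python3 st.py
python3 - <<'E'
from h import *
im=eyes.get_image('wrist'); save(im,'w6.png')
im=eyes.get_image('side'); cv2.imwrite('pics/s6.png',cv2.resize(cv2.cvtColor(im['frame'],4)[130:280,200:400],None,fx=4,fy=4))
E
```

```text
clock: 8.92
position: [0.5788, 0.2048, 0.0222]
ee_rot: [0.01, 0.711, 0.703, 0.026]
contact_force: [0.3, 0.5, 0.7]
width: 0.0447
t 8.92 p [578.8 204.8  22.2] heading -0.64 w 44.7 F [0.3 0.5 0.7]
tool z (world) deg tilt along tool-x,y fwd: [2.98 1.29] M [[0.01, 0.999, 0.052], [1.0, -0.011, 0.022], [0.023, 0.052, -0.998]]
TCP in dock [-66.2  -2.7]
```

View pics/w6.png

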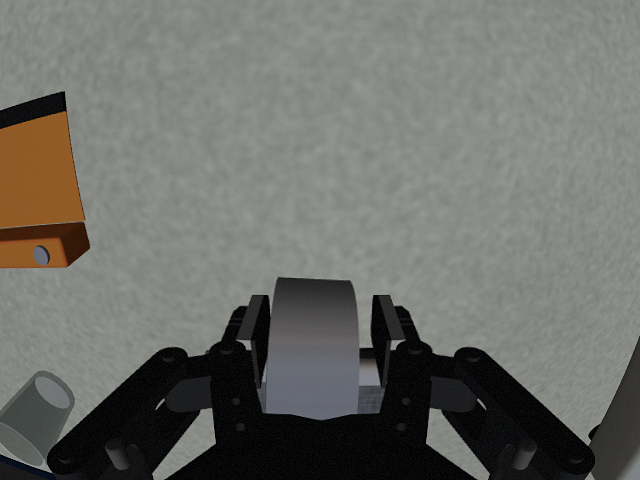

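View pics/s6.png

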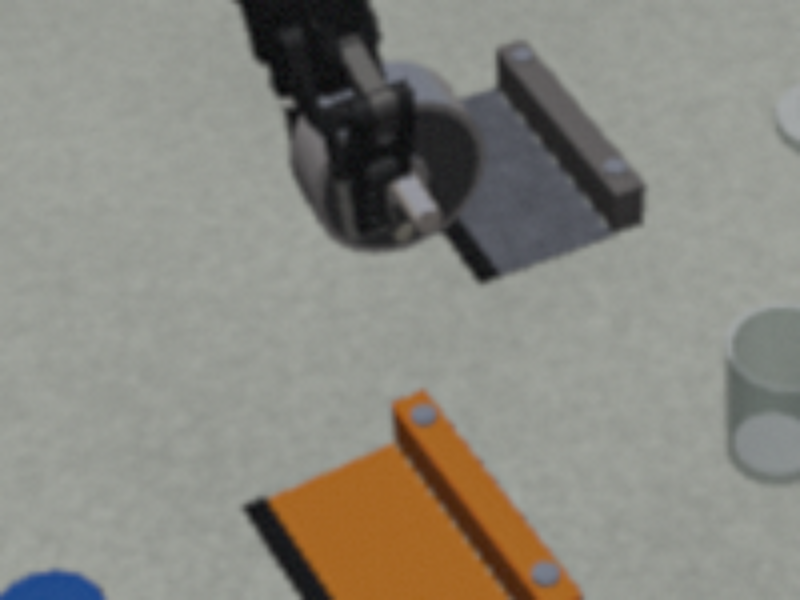

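```bash
python3 -m inch '[[0.04,0,-3,0,0],[0.04,-2.5,0,0,0],[0.04,0,2,0,0],[0.04,0,3,0.1,0],[0.04,0,3,0.1,0],[0.04,0,3,0.1,0],[0.04,0,3,0.1,0],[0.04,0,3,0.1,0],[0.04,0,3,0.1,0],[0.04,0,3,0.1,0],[0.04,0,3,0.1,0],[0.04,0,2,0.1,0],[0.04,0,0,0,0]]'; python3 st.py
python3 - <<'E'
from h import *
im=eyes.get_image('wrist'); save(im,'w7.png')
im=eyes.get_image('side'); cv2.imwrite('pics/s7.png',cv2.resize(cv2.cvtColor(im['frame'],4)[130:280,200:400],None,fx=4,fy=4))
E
```

```text
clock: 10.1
position: [0.6048, 0.2017, 0.0222]
ee_rot: [0.01, 0.711, 0.703, 0.025]
contact_force: [-0.3, 0.1, -0.5]
width: 0.0444
t 10.1 p [604.8 201.7  22.2] heading -0.63 w 44.4 F [-0.3  0.1 -0.5]
tool z (world) deg tilt along tool-x,y fwd: [2.83 1.27] M [[0.01, 0.999, 0.049], [1.0, -0.011, 0.022], [0.023, 0.049, -0.999]]
TCP in dock [-40.1  -4.9]
```

View pics/w7.png

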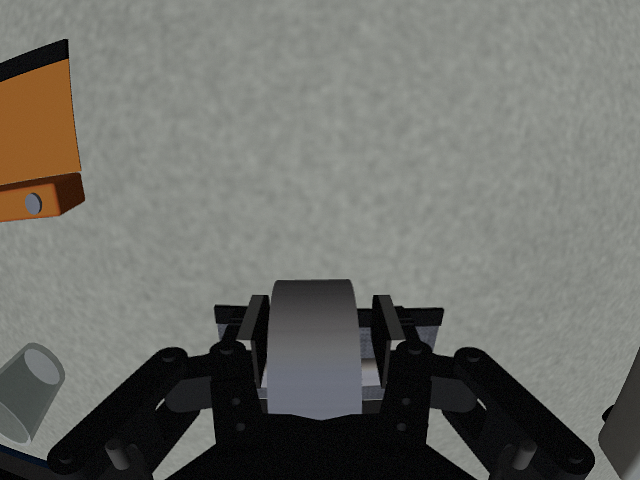

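View pics/s7.png

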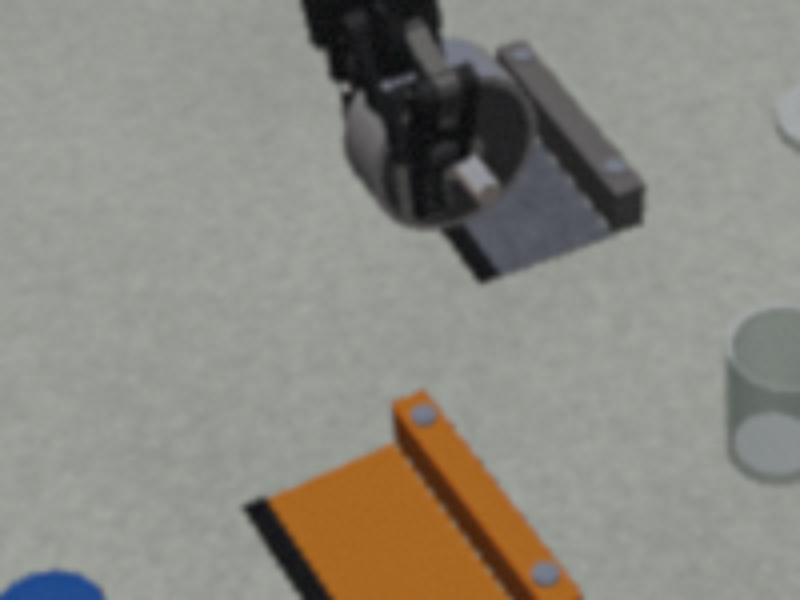

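```bash
python3 -m inch '[[0.04,0,2,0.1,0.3],[0.04,0,2,0.1,0.3],[0.04,0,2,0.1,0.3],[0.04,0,2,0.1,0.3],[0.04,0,2,0.1,0],[0.04,0,2,0.1,0],[0.04,0,2,0.1,0],[0.04,0,2,0.1,0],[0.04,0,2,0.1,0],[0.04,0,2,0.1,0],[0.04,0,0,0,0]]'; python3 st.py
python3 - <<'E'
from h import *
im=eyes.get_image('wrist'); save(im,'w8.png')
im=eyes.get_image('side'); cv2.imwrite('pics/s8.png',cv2.resize(cv2.cvtColor(im['frame'],4)[130:280,200:400],None,fx=4,fy=4))
E
```

```text
clock: 11.12
position: [0.6263, 0.2011, 0.0222]
ee_rot: [0.009, 0.719, 0.695, 0.025]
contact_force: [0.3, -0.3, -0.7]
width: 0.0441
t 11.12 p [626.3 201.1  22.2] heading -1.96 w 44.1 F [ 0.3 -0.3 -0.7]
tool z (world) deg tilt along tool-x,y fwd: [2.81 1.26] M [[0.033, 0.998, 0.049], [0.999, -0.034, 0.022], [0.024, 0.048, -0.999]]
TCP in dock [-18.5  -4.7]
```

View pics/w8.png

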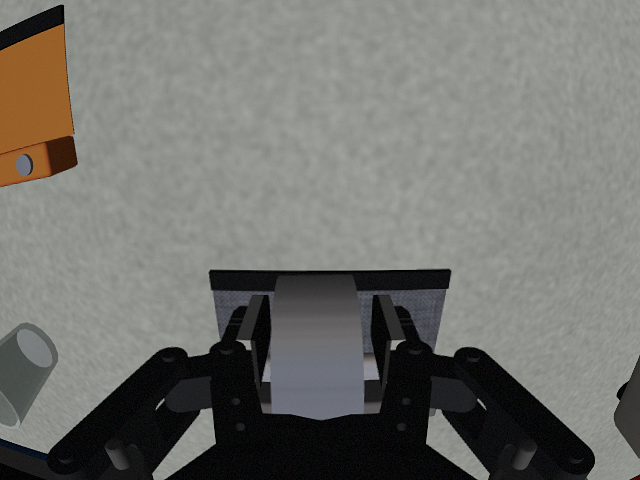

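View pics/s8.png

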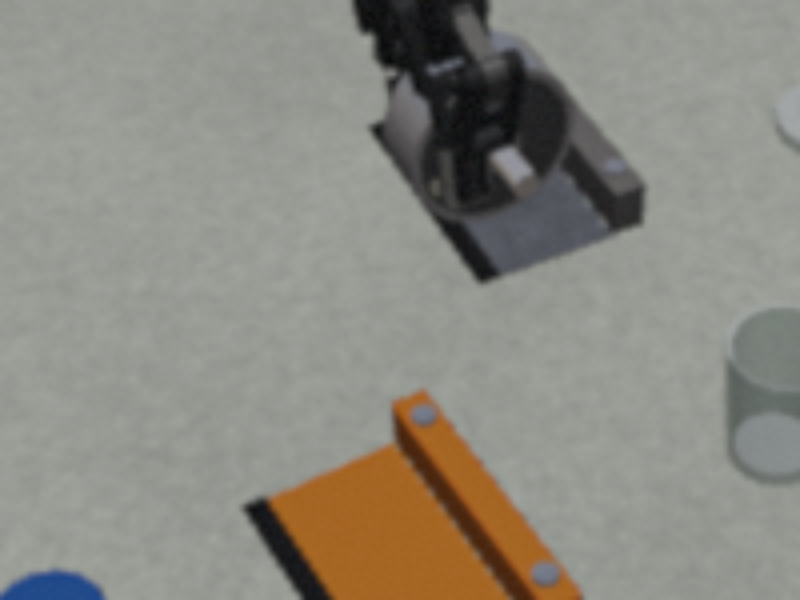

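```bash
python3 -m inch '[[0.04,0,1.5,0.1,0],[0.04,0,1.5,0.1,0],[0.04,0,0,0,0]]'; python3 st.py
```

```text
clock: 11.47
position: [0.6285, 0.201, 0.022]
ee_rot: [0.009, 0.719, 0.695, 0.025]
contact_force: [0.5, 0.5, 0.5]
width: 0.0444
t 11.47 p [628.5 201.   22. ] heading -1.94 w 44.4 F [0.5 0.5 0.5]
tool z (world) deg tilt along tool-x,y fwd: [2.73 1.25] M [[0.033, 0.998, 0.048], [0.999, -0.034, 0.022], [0.023, 0.047, -0.999]]
TCP in dock [-16.3  -4.7]
```

```bash
python3 -m inch '[[0.04,0,-3,0,0],[0.04,0,-6,0,0],[0.04,0,-10,0,0],[0.04,0,-15,0,0],[0.04,0,-20,0,0],[0.04,0,-25,0,0],[0.04,0,-25,0,0],[0.04,0,-25,0,0],[0.04,0,-25,-10,0],[0.04,0,-25,-10,0],[0.04,0,-10,-10,0],[0.04,0,0,0,0]]'; python3 st.py
python3 - <<'E'
from h import *
for n in('top','side'):
    im=eyes.get_image(n); fr=cv2.cvtColor(im['frame'],4)
    c=fr[140:240,100:240] if n=='top' else fr[110:230,260:400]
    cv2.imwrite(f'pics/{n}9.png',cv2.resize(c,None,fx=5,fy=5,interpolation=cv2.INTER_CUBIC))
    for r in mark_of(im,'small_disc')[:2]+mark_of(im,'disc')[:2]: print(n,np.round(r['point'],1),round(r['confidence'],2))
E
```

```text
clock: 12.47
position: [0.4176, 0.2047, 0.0411]
ee_rot: [0.007, 0.719, 0.695, 0.021]
contact_force: [0.4, -0.7, -0.3]
width: 0.0445
t 12.47 p [417.6 204.7  41.1] heading -1.96 w 44.5 F [ 0.4 -0.7 -0.3]
tool z (world) deg tilt along tool-x,y fwd: [2.24 1.13] M [[0.033, 0.999, 0.039], [0.999, -0.034, 0.02], [0.021, 0.038, -0.999]]
TCP in dock [-227.2   -9. ]
top [185.3 407.8] 0.62
top [195.4 170.9] 0.89
side [328.8 463.6] 0.72
side [159.  320.4] 0.71
side [157.7 321.1] 0.67
```

View pics/top9.png

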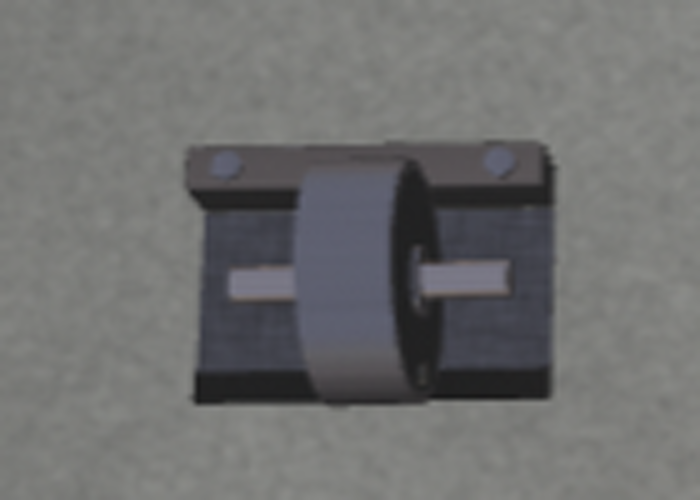

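View pics/side9.png

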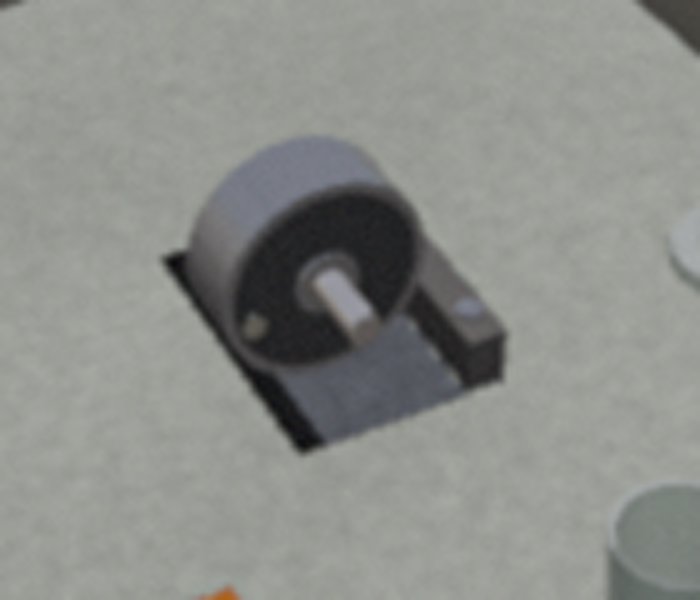

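```bash
python3 - <<'E'
from h import *
im=eyes.get_image('top')
f=lambda c:(100+(c[0]+.5)/5-.5,140+(c[1]+.5)/5-.5)
P=lambda c,z:atz(im,f(c),z)[:2]*1000
L,R=P((229,285),.04),P((510,278.5),.04); a,b=P((195,404),0),P((551,398),0); c,d=P((186,147),.025),P((548,141),.025)
Y=(a-b)/np.linalg.norm(a-b); Y2=(c-d)/np.linalg.norm(c-d); Y=(Y+Y2)/2; Y/=np.linalg.norm(Y); X=np.array([Y[1],-Y[0]])
m=(L+R)/2; s=L-R
print(L,R,np.linalg.norm(s),'x from sill',(m-(a+b)/2)@X-28,'x from stop back',(m-(c+d)/2)@X+55,'y',(m-(a+b)/2)@Y,(m-(c+d)/2)@Y,'ang',np.degrees(np.arctan2(s@X,s@Y)))
im=eyes.get_image('side')
print(np.degrees(1)*0)
E
```

```text
[647.43189383 244.51729214] [644.54392447 153.10492627] 91.45797395933093 x from sill 1.574161086895142 x from stop back 2.2881224234968585 y -7.263005640675956 -6.012650904147242 ang -0.3824657956129613
0.0
```

```bash
python3 -m inch '[[0.04,0,0,0,0],[0.04,0,0,0,0]]'; python3 -c "
from rig import manip
print(manip.sign_off())"
```

```text
clock: 13.03
position: [0.423, 0.2047, 0.0389]
ee_rot: [0.007, 0.72, 0.694, 0.021]
contact_force: [0.6, 0.1, 0.1]
width: 0.0446
the job is handed in; nothing more can be done
None
```

The larger disc is standing on its rim in the grey dock, and the job is handed in at 13 s of the 38 s allowed. I rolled it there by pushing both stubs from behind with the two fingers. On the way I steered it about 4° to line up with the dock, took it over the sill, then backed the tool off about 230 mm.

**Last checks, from the top picture:**
- **Along the dock:** the disc's centre is about 2 mm past the seat (limit 12 mm).
- **Across the dock:** it is about 6 to 7 mm to the right of the middle (limit 20 mm). It drifted sideways while rolling and I did not correct that fully.
- **Shaft angle:** the shaft is within 0.4° of the dock's cross direction and looks level in both views.
- **Rolling:** the index dot came down under the shaft. By the distance rolled it was at a height of about 14 mm just before the sill (limit 22 mm).

**Less certain:**
- The network's point for the smaller disc moved by 1 to 3 pixels between first and last pictures, up to about 5 mm. I take that as detector noise, because the arm never came near it.
- The tool tilted about 3° during the moves; I saw no effect on the disc.
- The gap between the right finger and the disc's face got small at times, about 1 mm or less when first lowering. I saw no contact and felt no force, but cannot rule out a light touch on the coating.

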